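# Load the mortar cube and pin the tester's slide

### The arm

A 6-joint arm with a two-finger parallel gripper is mounted at the origin on a cart in front of the work surface, level with it; the furniture and walls round the work are solid. World frame = base frame: x ahead of the robot, y to its left, z up, the work surface at z = 0. Lengths are in mm, angles in rad, forces in N, time in s.
With the tool pointing down it reaches from about 350 to 875 mm from the base axis. Payload 4.2 kg.
Tool frame: the origin (TCP) lies on the mounting face of the last link; the fingertips stand 173 mm ahead of it and the grasp point (between the pads) lies grip_point_offset ahead of it (grip_point_offset is the distance from the TCP to the grasp point, in mm); z points along the fingers, y is the line along which they close (so a half turn about z gives the same grasp; the last joint's range is limited). The gripper opens to 85 mm and grips with 20 to 120 N. Pads are 22 mm wide; open, the fingers measure 114 mm over their backs; the gripper's body (76 mm by 85 mm) begins 54 mm behind the grasp point. The pads swing forward as they close: fully open they stand 13 mm farther back than shut.
Start: joints at [1.359, 0.385, 0.008, 0, -1.194, -0.259], TCP at [283.466, 556.998, 404.712] pointing down, gripper open.
Joint ranges: [-3.14, 3.14], [-1.21, 2.06], [-1.07, 1.41], [-3.16, 2.05], [-2.99, -0.16], [-3.1, 3.1]. Speed limits (rad/s): [2.79, 2.79, 3.14, 3.14, 3.14, 3.14].

### API

Orientations are given as a unit quaternion [x, y, z, w].
In Python, from bench import read_state, get_image, job_done, recognise, place_of, grip_point_offset gives the robot as it stands. The module is installed in compiled form; this text tells all that it offers.
- The arm moves only by the tool carry_out, never from a script. Its arguments are lists of equal length, an entry for each row: "slide": the shift along the tool's x, y, z in m, a list of three; "roll": the turn about the tool's z in degrees; "claw": the finger opening in m, from 0 to 0.0854. A call has 1 to 8 rows; each row is the pose to reach, as a shift and turn from the pose commanded when the call began, along the tool's axes at that moment; what a row does not reach only later rows make up. A row lasts 1/8 s, in which the tool goes at most 62.5 mm and 10.7 degrees, less where a joint would pass 70% of its speed; a pose out of reach is approached as far as the arm can. A call with a gripper value outside its range is refused whole. The fingers move at their own pace and stop on an object; the grip force is fixed at half the most. Time passes only in rows, so rows that repeat a pose let the fingers close. It gives the time, the measured TCP pose, the force, the opening and the grip force at its end, in the units of the state.
- read_state(): the state, without advancing time (a new reading comes with each control period).
- get_image(name): name is "scene" or "top" or "wrist"; returns a dict with "img" (400x640x3 uint8, red, green, blue), "z_map" (400x640 float32, mm along the optical axis (not along the pixel's ray), 0 where there is no reading), "mtx" (3x3 intrinsics, pixels), "k1" (the pictures are not rectified: a ray, as slopes to the right and down, at radius r is drawn at 1 + k1 r^2 times it, then the intrinsics apply), "world_from_camera" (4x4, takes a point from camera to world coordinates); the wrist camera has in their place "T_tool_cam" (4x4, takes a point from camera to tool coordinates, whose origin is the TCP and whose axes are the flange's). Camera axes: x right, y up, looking along -z (the intrinsics and any distortion apply to the point x, -y, -z); pixel columns grow to the right and rows downward; lengths in mm; the calibration is good to about 2 mm. A picture is of the moment at which its call begins: read the wrist's pose just before it.
- job_done(): hands the job in; it is judged then, once.
Trained networks look in a picture, given as the dict that the camera call returned (one of the last four; its "shot" number tells which), for a name from the list of things; names that differ only in an ending like _2 or _b are one class to them, and where a whole thing is asked for, a point or a joint stands for the part that bears it (a point fixed in the world has none). Each returns a list of dicts, best first, with "conf" (0 to 1); they miss things now and then, are a little off and sometimes report something else, mostly with a low value. They report only what shows in the picture. A call takes as long as a camera call.
- recognise(picture, thing): "at" ([column, row] in pixels, amid what is visible of it).
- place_of(picture, thing): "at" ([column, row] in pixels: a listed point, or the origin of a listed thing).
The state is a dict: "clock": time; "joints": joint angles; "joint_vel": joint speeds; "joint_efforts": joint torques, N m; "position": TCP position; "ee_rot": TCP orientation; "contact_force": force on the tool from outside, world axes, zero at the start; "wrist_torque": the same for the moment, N m; "gripper_width": finger opening in mm; "grasp_force": force on a finger pad.
Only numpy, scipy, OpenCV 4.12 (cv2) and the standard library are available. Lean on these libraries where they do the work, as an engineer would, in place of code of your own. Each camera call takes 0.05 s, during which the arm holds its last target. There are 200 camera calls.

### The job

Set the mortar cube in the square nest of the indentation tester's slide while the slide is still at its loading end. Then take the index pin from its parking hole, put it in the slide's bush and move the slide towards the gauge with the pin tip riding lightly on the hidden bar beneath, until the pin drops into the bar's blind hole; leave it fully home so that the slide is locked, with the cube still seated. Work gently: do not force the pin, keep off the gauge head, and leave the things lying around where they are.

Things in the scene. Friction and masses are not known exactly. Their poses are not given: they have to be found in the camera images.
- tester: Grey bench tester, fixed: base plate 110 (x) by 384 (y) by 12 mm with two steel guide rails along y (tops 34 mm up). Origin on the worktop under the bed's centre line; +y is the way its aluminium slide (72 x 180 mm, top 38 mm up) travels, from the loading end to the gauge. Under the slide, on the centre line, lies a flat steel index bar, clamped where the last user set it.
- park_mouth (a point): Centre of the top of the parking hole: plain 12 mm hole in an aluminium block 50 x 30 mm, 44 mm tall, at the loading end of the tester (tester x 0, y -168 mm, 56 mm up). The index pin stands in it at the start, collar on the block.
- bar_stretch (a point): Point on the index bar's top (26 mm above the worktop), in the middle of a stretch of 65 mm along tester y, somewhere in which the bar's only hole lies: blind, unmarked, hidden under the slide, 12 mm wide, 12 mm deep, chamfer 1 mm, on the line of the bush. It comes under the bush in the second half of the slide's travel (0.065 to 0.130). Else the bar is flat all along the bush's way.
- gauge: Fixed delicate gauge head; origin and axes as the tester's. Steel column 20 mm thick, 252 mm tall at tester x +95, y +115 mm; arm 168 to 192 mm up reaching over the bed's centre line; above it a dial 58 mm across (centre 240 mm up); below it a spindle up to 13 mm thick, its point 90 mm above the worktop at x 0, y +115 mm. Nothing may lean on it.
- carriage (a joint): Travel of the slide along tester +y in m: 0 at the loading end, 0.130 at the end stop. Friction about 1.5 N plus 6 N per m/s; the slide weighs 0.5 kg and stays where it is left. It has no handle: it is moved by the pin or by pushing its bush block.
- nest (a point): Centre of the nest floor on the slide (38 mm above the worktop). The nest is 44 x 44 mm inside, sides along the tester's axes, with steel walls 8 mm high and 6 mm thick. At slide travel 0 it lies at tester x 0, y +15 mm. Axes as the tester's; moves with the slide.
- bush_mouth (a point): Centre of the top of the bush, 58 mm above the worktop, on the slide 120 mm behind the nest (tester -y); axes as the tester's. Dark steel block 34 x 34 mm, 20 mm tall on the 10 mm slide plate, with an upright 11 mm through-bore, 1.5 mm chamfer at its mouth, open below 2 mm over the index bar. Moves with the slide.
- cube_center (a point): Centre of the grey mortar cube, 40 x 40 x 40 mm, about 0.14 kg, standing loose on the worktop at the right; axes square to its faces, z up.
- pin_knob (a point): Centre of the round black knob of the loose index pin: 24 mm across, 30 mm tall. Under it a collar 18 mm across, 4 mm thick, its underside 19 mm below this point, then the 10 mm shank. z along the pin, up. In the bush with its tip on the bar this point is 88 mm above the worktop; fully home, collar on the bush, 77 mm. 70 g: falls freely when let go over a hole.
- pin_tip (a point): Foot of the index pin, at the end of the shank, 62 mm below the knob centre; shank 43 mm long under the collar, 10 mm thick, foot chamfered 1.5 mm over 2.5 mm height.
- tweezers: Bystander: light grey tweezers 128 mm long lying in front of the tester.
- marker: Bystander: white marker pen with dark cap, 128 mm, lying behind the tester.
- timer: Bystander: small beige lab timer 62 x 76 x 52 mm, on the right.
- black_jar: Bystander: sample jar 56 mm across, 82 mm tall, dark lid, on the right.
- hex_key: Bystander: dark hex key 82 mm long, lying at the front.

How it is judged:
By the outcome, as a careful person would: the job done as asked, in the order asked, and still so for the second after the job is handed in, with the robot touching nothing.
It also fails if it takes over 64 s, if anything falls off the work surface, if the arm or the gripper's body presses on something with over 40 N, if the wrist force passes 120 N, or if a joint passes its speed limit or range.

## Working session

There is one attempt and no reset: what is moved stays moved. The work goes in short steps, Python scripts to look and compute and a tool call to move; the robot and the scene stay as the last step left them, time stands still between calls to the robot, and variables do not carry over. Pictures are saved under pics/ and viewed, at most 10 in all, crops included, and the job is handed in when it is done.

Besides the shell and the picture viewer there is one more tool, called after "Call:" as name([rows], argument=value, ...), one row to a line, values as JSON. carry_out: Moves the arm, as the interface text tells. Its arguments: {"type":"object","properties":{"slide":{"type":"array"},"roll":{"type":"array"},"claw":{"type":"array"}},"required":["slide","roll","claw"]}

```bash
mkdir -p pics
cat > h.py <<'E'
import numpy as np, cv2
from scipy.spatial.transform import Rotation as R
from bench import *
def T_tool(s=None):
    s=s or read_state(); T=np.eye(4); T[:3,:3]=R.from_quat(s["ee_rot"]).as_matrix(); T[:3,3]=s["position"]; return T
def shot(name):
    T=T_tool(); p=get_image(name)
    p["W"]=p["world_from_camera"] if "world_from_camera" in p else T@p["T_tool_cam"]
    return p
def ray(p,at):
    m=p["mtx"]; d=np.array([(at[0]-m[0,2])/m[0,0],(at[1]-m[1,2])/m[1,1]])
    u=d.copy()
    for _ in range(20): u=d/(1+p["k1"]*(u@u))
    return np.array([u[0],-u[1],-1.])
def onz(p,at,z):
    d=p["W"][:3,:3]@ray(p,at); o=p["W"][:3,3]
    return o+d*(z-o[2])/d[2]
def depthpt(p,at):
    z=p["z_map"][int(round(at[1])),int(round(at[0]))]
    return (p["W"]@np.r_[ray(p,at)*z,1])[:3]
def save(p,f): cv2.imwrite("pics/"+f,p["img"][:,:,::-1])
E
python3 - <<'E'
from h import *
print(read_state()["ee_rot"],grip_point_offset)
H=dict(tester=0,park_mouth=56,nest=38,bush_mouth=58,cube_center=20,pin_knob=94-0+0,gauge=0,bar_stretch=26)
H["pin_knob"]=75
for c in("top","scene"):
    p=shot(c); save(p,c+"0.png"); print(c,p["W"][:3,3])
    for n,z in H.items():
        for r in place_of(p,n)[:2]: print(n,round(r["conf"],2),np.round(r["at"]),np.round(onz(p,r["at"],z),1),np.round(depthpt(p,r["at"]),1))
E
```

```text
[ 9.72403993e-01 -2.33300926e-01 -2.08093320e-04  1.05295405e-03] 154.70000000000002
top [ 360.41427263 -111.29054182 1030.69436881]
tester 0.92 [209. 190.] [566.1 141.9   0. ] [558.8 132.9  36.4]
park_mouth 0.63 [273. 175.] [594.1 -30.8  56. ] [587.  -33.2  85.8]
nest 0.6 [197. 185.] [570.  162.8  38. ] [570.1 163.1  37.2]
nest 0.36 [226. 148.] [669.3  93.   38. ] [680.1 100.2   3.4]
bush_mouth 0.74 [242. 175.] [593.   45.6  58. ] [593.6  46.   55.8]
cube_center 0.86 [362. 233.] [ 453.5 -255.3   20. ] [ 451.7 -252.5   39.5]
pin_knob 0.47 [270. 174.] [590.5 -24.1  75. ] [586.3 -25.7  92.7]
bar_stretch 0.7 [212. 185.] [572.9 126.6  26. ] [570.  123.3  39.7]
scene [ 28.76852835 294.46427311 624.5920691 ]
tester 0.6 [216. 266.] [571.  146.5   0. ] [538.1 155.5  38. ]
tester 0.46 [275. 202.] [674.2 -74.1   0. ] [586.1 -23.8  85.3]
park_mouth 0.57 [274. 209.] [598.6 -25.7  56. ] [590.6 -21.2  64. ]
nest 0.68 [274. 210.] [612.1 -35.2  38. ] [591.4 -23.5  58.8]
nest 0.63 [206. 261.] [562.9 166.9  38. ] [562.2 167.   38.7]
bush_mouth 0.95 [249. 223.] [589.4  46.1  58. ] [592.   45.   55.4]
bush_mouth 0.74 [204. 261.] [547.7 174.   58. ] [565.8 169.8  38.3]
cube_center 0.66 [383. 210.] [ 465.  -262.5   20. ] [ 448.3 -241.2   43.1]
cube_center 0.21 [320. 184.] [ 643.1 -202.8   20. ] [ 645.7 -205.    17.4]
pin_knob 0.49 [275. 201.] [601.6 -33.6  75. ] [587.  -25.2  89. ]
bar_stretch 0.95 [224. 256.] [562.7 125.2  26. ] [551.1 128.9  39. ]
```

View pics/top0.png

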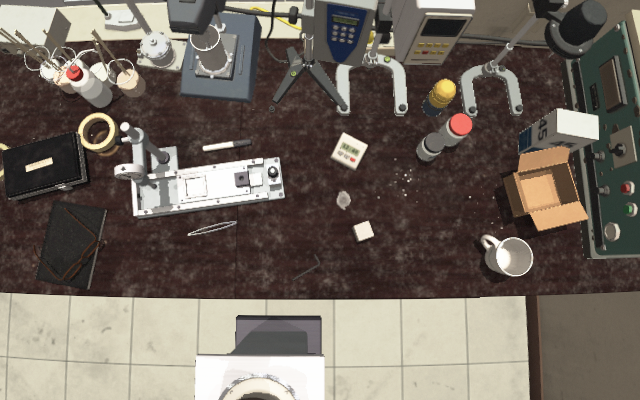

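View pics/scene0.png

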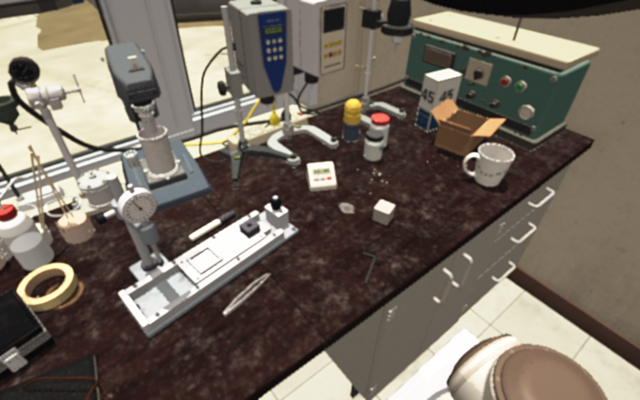

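```bash
cat >> h.py <<'E'
def go(grasp,yaw,s=None,off=grip_point_offset):
    """shift/roll (tool axes) so that the grasp point is at grasp (mm) and tool x at yaw deg"""
    T=T_tool(s); t=np.array(grasp,float)+[0,0,off]
    d=T[:3,:3].T@(t-T[:3,3]); cur=np.degrees(np.arctan2(T[1,0],T[0,0]))
    r=-((yaw-cur+180)%360-180)
    print("slide",np.round(d/1000,4),"roll",round(r,2),"dist",round(np.linalg.norm(d)),"tilt",np.round(T[:3,2],4),"yaw",round(cur,2))
E
python3 - <<'E'
from h import *
p=shot("wrist"); print(np.round(p["T_tool_cam"],3),p["mtx"],p["k1"])
print(np.round(p["W"],2)); print(read_state()["joints"])
go([400,-250,200],11.6); go([400,-250,200],-78.4)
E
```

```text
[[ 0.     0.957  0.288 74.423]
 [ 1.    -0.    -0.    -0.647]
 [-0.     0.288 -0.957 30.314]
 [ 0.     0.     0.     1.   ]] [[285.62023749   0.         322.0641427 ]
 [  0.         285.62023749 202.17146929]
 [  0.           0.           1.        ]] -0.037813003319879815
[[-4.5000e-01  8.5000e-01  2.6000e-01  3.5010e+02]
 [-8.9000e-01 -4.3000e-01 -1.3000e-01  5.2380e+02]
 [ 0.0000e+00 -2.9000e-01  9.6000e-01  3.7441e+02]
 [ 0.0000e+00  0.0000e+00  0.0000e+00  1.0000e+00]]
[ 1.35862211e+00  3.84708446e-01  7.86070161e-03  1.18318601e-05
 -1.19400039e+00 -2.58596602e-01]
slide [0.4699 0.6663 0.05  ] roll -38.57 dist 817 tilt [-0.e+00 -1.e-04 -1.e+00] yaw -26.97
slide [0.4699 0.6663 0.05  ] roll 51.43 dist 817 tilt [-0.e+00 -1.e-04 -1.e+00] yaw -26.97
```

Run:
```python
from h import *
go([400,60,250],-78.4); go([585,15,250],-78.4)
```

```text
slide [0.3293 0.3901 0.    ] roll 51.43 dist 510 tilt [-0.e+00 -1.e-04 -1.e+00] yaw -26.97
slide [0.5146 0.3463 0.    ] roll 51.43 dist 620 tilt [-0.e+00 -1.e-04 -1.e+00] yaw -26.97
```

Call:
carry_out([
  [0.33,0.39,0],
  [0.33,0.39,0],
  [0.33,0.39,0],
  [0.33,0.39,0],
  [0.33,0.39,0],
  [0.33,0.39,0],
  [0.33,0.39,0],
  [0.33,0.39,0],
], roll=[51.4,51.4,51.4,51.4,51.4,51.4,51.4,51.4], claw=[0.085,0.085,0.085,0.085,0.085,0.085,0.085,0.085])

```text
clock: 1.95
position: [398.1, 68.4, 405.3]
ee_rot: [0.775, -0.631, 0.0, -0.001]
contact_force: [1.6, 0.9, -0.3]
gripper_width: 84.7
grasp_force: 0.0
```

Run:
```python
from h import *
go([585,15,250],-78.4)
```

```text
slide [ 0.0901 -0.1723  0.0009] roll 0.08 dist 194 tilt [ 1.7e-03  8.0e-04 -1.0e+00] yaw -78.32
```

Call:
carry_out([
  [0.09,-0.172,0],
  [0.09,-0.172,0],
  [0.09,-0.172,0],
  [0.09,-0.172,0],
  [0.09,-0.172,0],
], roll=[0,0,0,0,0], claw=[0.085,0.085,0.085,0.085,0.085])

```text
clock: 2.58
position: [584.7, 16.7, 404.0]
ee_rot: [0.775, -0.632, -0.001, 0.001]
contact_force: [0.3, 0.3, 0.1]
gripper_width: 85.2
grasp_force: 0.0
```

Run:
```python
from h import *
p=shot("wrist"); save(p,"w1.png"); np.savez("w1.npz",**{k:np.asarray(v) for k,v in p.items()})
for n,z in dict(park_mouth=56,nest=38,bush_mouth=58,pin_knob=75,tester=0,bar_stretch=26).items():
    for r in place_of(p,n)[:2]: print(n,round(r["conf"],2),np.round(r["at"],1),np.round(onz(p,r["at"],z),1),np.round(depthpt(p,r["at"]),1))
```

```text
park_mouth 0.8 [321.6 137.9] [595.9 -33.1  56. ] [596.4 -35.5  90. ]
nest 0.59 [315.9 290.5] [562.6 168.3  38. ] [562.5 168.9  37.1]
bush_mouth 0.67 [317.1 210. ] [584.6  48.3  58. ] [583.8  53.8  41.3]
bush_mouth 0.15 [317.7 291.2] [562.4 155.5  58. ] [560.  169.1  37.6]
pin_knob 0.93 [321.3 140.9] [595.9 -31.4  75. ] [596.1 -32.7  91.5]
tester 0.82 [316.3 252.2] [570.2 130.6   0. ] [573.3 111.6  38.1]
bar_stretch 0.62 [314.5 261. ] [572.2 131.1  26. ] [573.2 124.4  38.4]
```

View pics/w1.png

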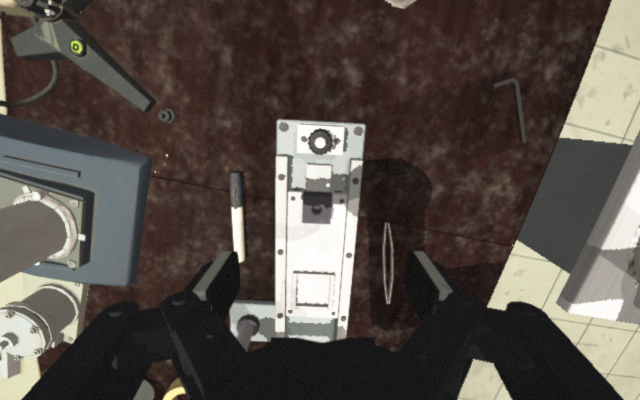

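Run:
```python
from h import *
p=dict(np.load("w1.npz"))
# world points of whole map, tester frame guess: origin knob, yaw from nest-knob
v,u=np.mgrid[100:330,250:400]; P=np.array([[depthpt(p,(c,r)) for c in range(250,400)] for r in range(100,330)])
k=np.array([595.9,-31.4]); n=np.array([562.6,168.3]); a=(n-k)/np.linalg.norm(n-k); print(np.degrees(np.arctan2(-a[0],a[1])))
b=np.array([a[1],-a[0]])
y=(P[...,:2]-k)@a-168; x=(P[...,:2]-k)@b
# rasterize max height 1mm
for lo,hi in((-3,3),(19,21),(-32,-28)):
    m=(x>lo)&(x<hi); s=[]
    for yy in range(-205,70,3):
        q=m&(y>=yy)&(y<yy+3); s.append(f"{yy}:{np.median(P[...,2][q]):.0f}" if q.any() else f"{yy}:-")
    print(lo,hi," ".join(s))
# rectified picture of tester
S=3;H=50
o=k+168*a; img=np.zeros((300*2,140*2,3),np.uint8)
```

```text
9.466974727667273
-3 3 -205:0 -202:1 -199:0 -196:-0 -193:374 -190:1 -187:12 -184:56 -181:85 -178:91 -175:91 -172:91 -169:91 -166:91 -163:91 -160:91 -157:89 -154:- -151:- -148:12 -145:13 -142:13 -139:12 -136:25 -133:27 -130:26 -127:26 -124:26 -121:27 -118:27 -115:26 -112:26 -109:27 -106:49 -103:58 -100:58 -97:59 -94:58 -91:56 -88:56 -85:46 -82:58 -79:59 -76:58 -73:58 -70:- -67:- -64:39 -61:39 -58:39 -55:38 -52:39 -49:39 -46:39 -43:39 -40:39 -37:39 -34:39 -31:39 -28:38 -25:38 -22:39 -19:38 -16:39 -13:38 -10:38 -7:39 -4:39 -1:38 2:41 5:45 8:46 11:- 14:38 17:38 20:38 23:38 26:38 29:38 32:38 35:38 38:38 41:38 44:38 47:38 50:38 53:44 56:46 59:- 62:- 65:38 68:38
19 21 -205:0 -202:1 -199:-0 -196:1 -193:-1 -190:3 -187:12 -184:47 -181:56 -178:57 -175:57 -172:58 -169:59 -166:56 -163:56 -160:56 -157:57 -154:57 -151:- -148:13 -145:13 -142:13 -139:13 -136:12 -133:13 -130:13 -127:12 -124:12 -121:12 -118:13 -115:13 -112:13 -109:13 -106:12 -103:37 -100:39 -97:39 -94:39 -91:39 -88:39 -85:37 -82:38 -79:58 -76:49 -73:58 -70:- -67:- -64:39 -61:39 -58:38 -55:38 -52:39 -49:38 -46:38 -43:38 -40:38 -37:39 -3
[... 166 characters left out ...]
7:38 50:41 53:44 56:46 59:46 62:- 65:38 68:38
-32 -28 -205:-0 -202:0 -199:0 -196:1 -193:1 -190:-0 -187:12 -184:12 -181:12 -178:13 -175:12 -172:12 -169:12 -166:12 -163:13 -160:13 -157:12 -154:12 -151:13 -148:12 -145:13 -142:13 -139:13 -136:12 -133:13 -130:12 -127:13 -124:13 -121:12 -118:13 -115:12 -112:12 -109:13 -106:13 -103:31 -100:38 -97:40 -94:39 -91:39 -88:39 -85:39 -82:39 -79:38 -76:39 -73:38 -70:39 -67:38 -64:39 -61:38 -58:38 -55:38 -52:38 -49:38 -46:39 -43:39 -40:38 -37:38 -34:38 -31:39 -28:39 -25:39 -22:39 -19:39 -16:39 -13:39 -10:38 -7:39 -4:38 -1:38 2:39 5:38 8:38 11:38 14:38 17:38 20:38 23:38 26:38 29:38 32:39 35:39 38:38 41:38 44:37 47:38 50:38 53:39 56:38 59:38 62:39 65:37 68:38
```

Run:
```python
from h import *
p=dict(np.load("w1.npz"))
P=np.array([[depthpt(p,(c,r)) for c in range(250,400)] for r in range(100,330)]).reshape(-1,3)
m=(P[:,2]>10)&(P[:,2]<15)&(P[:,1]<120)
print("base",np.c_[cv2.boxPoints(cv2.minAreaRect(P[m][:,:2].astype(np.float32)))], cv2.minAreaRect(P[m][:,:2].astype(np.float32)))
for lo,hi,y0,y1 in((36.3,41,20,140),(54.5,61,10,90),(53,59,-80,0),(85,94,-80,10),(43,48,120,230)):
    m=(P[:,2]>lo)&(P[:,2]<hi)&(P[:,1]>y0)&(P[:,1]<y1); print(lo,m.sum(),cv2.minAreaRect(P[m][:,:2].astype(np.float32)),P[m].mean(0))
go([577,93,100],-80.5); go([577,93,63],-80.5)
```

```text
base [[533.62665   29.587059]
 [546.5362   -57.799606]
 [653.39935  -42.012886]
 [640.4898    45.37378 ]] ((593.5130004882812, -6.212913513183594), (108.02294158935547, 88.33506774902344), 8.403432846069336)
36.3 3663 ((580.67724609375, 79.21273803710938), (97.4557876586914, 133.92567443847656), 9.516722679138184) [578.36010981  91.22084254  38.5249053 ]
54.5 778 ((584.8406372070312, 48.244789123535156), (33.99131774902344, 34.658321380615234), 8.304738998413086) [584.98945622  47.56637833  58.39842481]
53 766 ((596.7935791015625, -31.031360626220703), (49.85831069946289, 30.171342849731445), 8.476478576660156) [596.98272744 -32.70475675  56.65259511]
85 490 ((597.1209716796875, -31.00125503540039), (24.53890609741211, 24.175291061401367), 45.22887420654297) [596.97602373 -31.24826512  90.22387195]
43 645 ((567.176513671875, 165.83251953125), (56.05038833618164, 57.571590423583984), 8.744699478149414) [567.55188997 165.59331172  45.91063004]
slide [-0.0756 -0.0083  0.1509] roll 2.19 dist 169 tilt [ 1.1e-03  3.0e-04 -1.0e+00] yaw -78.31
slide [-0.0756 -0.0083  0.1879] roll 2.19 dist 203 tilt [ 1.1e-03  3.0e-04 -1.0e+00] yaw -78.31
```

Run:
```python
from h import *
go([579.1,87.7,64],-81.4)
```

```text
slide [-0.07   -0.0093  0.1869] roll 3.09 dist 200 tilt [ 1.1e-03  3.0e-04 -1.0e+00] yaw -78.31
```

Call:
carry_out([
  [-0.07,-0.009,0.09],
  [-0.07,-0.009,0.09],
  [-0.07,-0.009,0.14],
  [-0.07,-0.009,0.18],
  [-0.07,-0.009,0.187],
  [-0.07,-0.009,0.187],
], roll=[3.1,3.1,3.1,3.1,3.1,3.1], claw=[0,0,0,0,0,0])

```text
clock: 3.68
position: [579.9, 87.5, 218.7]
ee_rot: [0.758, -0.652, 0.0, -0.0]
contact_force: [0.3, 0.1, 0.8]
gripper_width: -0.1
grasp_force: 0.0
```

Run:
```python
from h import *
go([579.1,87.7,64],-81.4);go([581.3,73.2,64],-81.4); print(read_state()["gripper_width"])
```

```text
slide [-0.0003  0.0008 -0.    ] roll -0.03 dist 1 tilt [ 1.3e-03  1.0e-04 -1.0e+00] yaw -81.43
slide [ 0.0143  0.0008 -0.    ] roll -0.03 dist 14 tilt [ 1.3e-03  1.0e-04 -1.0e+00] yaw -81.43
-0.13041528304289357
```

Call:
carry_out([
  [0.008,0,0],
  [0.011,0,0],
  [0.014,0,0],
  [0.017,0,0],
  [0.02,0,0],
  [0.022,0,0],
  [0.024,0,0],
  [0.025,0,0],
], roll=[0,0,0,0,0,0,0,0], claw=[0,0,0,0,0,0,0,0])

```text
clock: 4.68
position: [583.3, 62.4, 217.6]
ee_rot: [0.758, -0.653, 0.0, -0.0]
contact_force: [1.1, 1.8, 0.8]
gripper_width: -0.2
grasp_force: 0.8
```

Call:
carry_out([
  [0.001,0,0],
  [0.002,0,0],
  [0.003,0,0],
  [0.003,0,0],
], roll=[0,0,0,0], claw=[0,0,0,0])

```text
clock: 5.18
position: [583.6, 59.4, 217.6]
ee_rot: [0.758, -0.653, -0.0, 0.0]
contact_force: [0.9, 1.3, 0.6]
gripper_width: 0.0
grasp_force: 0.6
```

Call:
carry_out([
  [0.001,0,0],
  [0.002,0,0],
  [0.002,0,0],
], roll=[0,0,0], claw=[0,0,0])

```text
clock: 5.55
position: [583.6, 58.6, 217.6]
ee_rot: [0.758, -0.653, -0.001, -0.001]
contact_force: [-1.3, 7.1, 1.3]
gripper_width: -0.3
grasp_force: 3.5
```

Run:
```python
from h import *
go([450,-275,200],-81.4)
```

```text
slide [ 0.3099  0.1816 -0.1376] roll -0.08 dist 385 tilt [-1.0e-04  1.5e-03 -1.0e+00] yaw -81.48
```

Call:
carry_out([
  [-0.004,0,-0.05],
  [-0.004,0,-0.11],
  [0.31,0.18,-0.138],
  [0.31,0.18,-0.138],
  [0.31,0.18,-0.138],
  [0.31,0.18,-0.138],
  [0.31,0.18,-0.138],
  [0.31,0.18,-0.138],
], roll=[0,0,0,0,0,0,0,0], claw=[0,0,0,0.085,0.085,0.085,0.085,0.085])

```text
clock: 6.55
position: [450.0, -277.8, 355.8]
ee_rot: [0.757, -0.653, -0.001, 0.0]
contact_force: [0.5, 0.8, 0.1]
gripper_width: 84.9
grasp_force: 0.0
```

```bash
cat >> h.py <<'E'
def rects(p,u0,u1,v0,v1,lo,hi):
    P=np.array([[depthpt(p,(c,r)) for c in range(u0,u1)] for r in range(v0,v1)]).reshape(-1,3)
    m=(P[:,2]>lo)&(P[:,2]<hi); r=cv2.minAreaRect(P[m][:,:2].astype(np.float32)); print(m.sum(),np.round(r[0],1),np.round(r[1],1),round(r[2],2),np.round(np.median(P[m],0),1)); return P[m]
E
python3 - <<'E'
from h import *
p=shot("wrist"); save(p,"w2.png"); print(read_state()["position"])
for r in place_of(p,"cube_center"): 
    a=r["at"]; print(r["conf"],a,onz(p,a,20))
a=[int(x) for x in place_of(p,"cube_center")[0]["at"]]
rects(p,a[0]-55,a[0]+55,max(0,a[1]-55),a[1]+55,37,44)
E
```

```text
[ 448.54316303 -281.14058809  356.15131336]
0.55 [312.2, 202.7] [ 458.63026837 -257.08357883   20.        ]
1385 [ 458.  -255.8] [40.2 40. ] 19.79 [ 458.  -256.8   40.5]
```

View pics/w2.png

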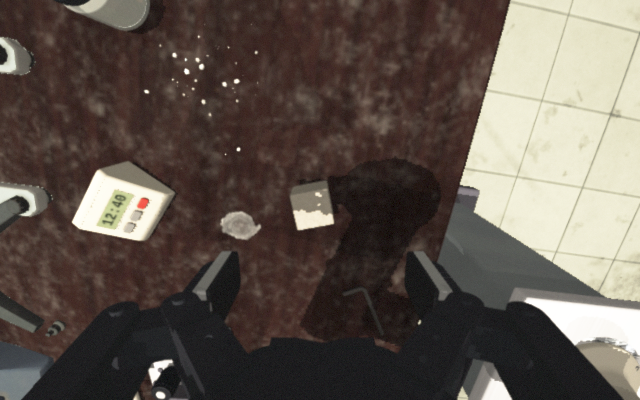

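Run:
```python
from h import *
p=shot("wrist"); a=[int(x) for x in place_of(p,"cube_center")[0]["at"]]
rects(p,a[0]-55,a[0]+55,max(0,a[1]-55),a[1]+55,37,44)
rects(p,215,265,205,245,8,80)
go([458,-256,27],-70.2)
```

```text
1387 [ 458.  -255.7] [40.  40.2] 19.48 [ 457.9 -256.8   40.6]
0 [0. 0.] [0. 0.] 0.0 [nan nan nan]
slide [-0.0185 -0.0097  0.1737] roll -11.32 dist 175 tilt [-1.3e-03  4.0e-04 -1.0e+00] yaw -81.52
  return _methods._mean(a, axis=axis, dtype=dtype,
  ret = um.true_divide(
```

Call:
carry_out([
  [-0.0185,-0.01,0.05],
  [-0.0185,-0.01,0.1],
  [-0.0185,-0.01,0.14],
  [-0.0185,-0.01,0.165],
  [-0.0185,-0.01,0.174],
  [-0.0185,-0.01,0.174],
  [-0.0185,-0.01,0.174],
], roll=[-10.5,-11.5,-11.5,-11.5,-11.5,-11.5,-11.5], claw=[0.058,0.058,0.058,0.058,0.058,0.058,0.058])

```text
clock: 7.68
position: [459.7, -255.8, 182.9]
ee_rot: [0.82, -0.573, 0.001, -0.0]
contact_force: [0.7, 0.2, 0.7]
gripper_width: 57.8
grasp_force: 0.0
```

Call:
carry_out([
  [0,0,0],
  [0,0,0],
  [0,0,0],
  [0,0,0],
], roll=[0,0,0,0], claw=[0.03,0.03,0.03,0.03])

```text
clock: 8.18
position: [459.5, -256.1, 183.0]
ee_rot: [0.819, -0.573, 0.001, -0.0]
contact_force: [0.6, 1.4, 7.3]
gripper_width: 39.2
grasp_force: 61.7
```

Run:
```python
from h import *
s=read_state(); print(s["position"],s["gripper_width"],s["grasp_force"])
# nest at travel 0: knob+183*a
a=np.array([-.1495,.9888]); n=np.array([597,-31])+183*a; print(n)
go([n[0],n[1],150],-81.4);go([458,-256,180],-81.4)
```

```text
[ 459.5200586  -256.06978012  183.0047109 ] 39.22519140732471 61.74147963523865
[569.6415 149.9504]
slide [-0.3435 -0.2428 -0.1217] roll 11.45 dist 438 tilt [ 2.2e-03 -7.0e-04 -1.0e+00] yaw -69.95
slide [-0.0004  0.0011 -0.1517] roll 11.45 dist 152 tilt [ 2.2e-03 -7.0e-04 -1.0e+00] yaw -69.95
```

Call:
carry_out([
  [0,0,-0.06],
  [0,0,-0.12],
  [-0.34,-0.24,-0.122],
  [-0.34,-0.24,-0.122],
  [-0.34,-0.24,-0.122],
  [-0.34,-0.24,-0.122],
  [-0.34,-0.24,-0.122],
  [-0.34,-0.24,-0.122],
], roll=[0,0,11.4,11.4,11.4,11.4,11.4,11.4], claw=[0.03,0.03,0.03,0.03,0.03,0.03,0.03,0.03])

```text
clock: 9.18
position: [555.3, 100.6, 303.4]
ee_rot: [0.758, -0.652, -0.0, 0.0]
contact_force: [-0.3, 0.4, -0.0]
gripper_width: 38.8
grasp_force: 61.3
```

Run:
```python
from h import *
go([570.5,149.3,100],-81.4)
```

```text
slide [-0.0459 -0.0224  0.0487] roll 0.01 dist 71 tilt [-4.e-04  1.e-04 -1.e+00] yaw -81.39
```

Call:
carry_out([
  [-0.046,-0.022,0.03],
  [-0.046,-0.022,0.049],
  [-0.046,-0.022,0.049],
  [-0.046,-0.022,0.049],
], roll=[0,0,0,0], claw=[0.03,0.03,0.03,0.03])

```text
clock: 9.68
position: [570.4, 147.0, 255.1]
ee_rot: [0.758, -0.652, 0.0, -0.0]
contact_force: [1.0, 0.0, -1.1]
gripper_width: 39.1
grasp_force: 61.2
```

Run:
```python
from h import *
go([570.5,149.3,100],-81.4)
p=shot("wrist"); im=p["img"][180:330,220:420,::-1]; cv2.imwrite("pics/w3.png",cv2.resize(im,None,fx=4,fy=4,interpolation=cv2.INTER_CUBIC))
np.savez("w3.npz",**{k:np.asarray(v) for k,v in p.items()})
```

```text
slide [-0.0022 -0.0005  0.0004] roll -0.0 dist 2 tilt [ 8.e-04  2.e-04 -1.e+00] yaw -81.4
```

View pics/w3.png

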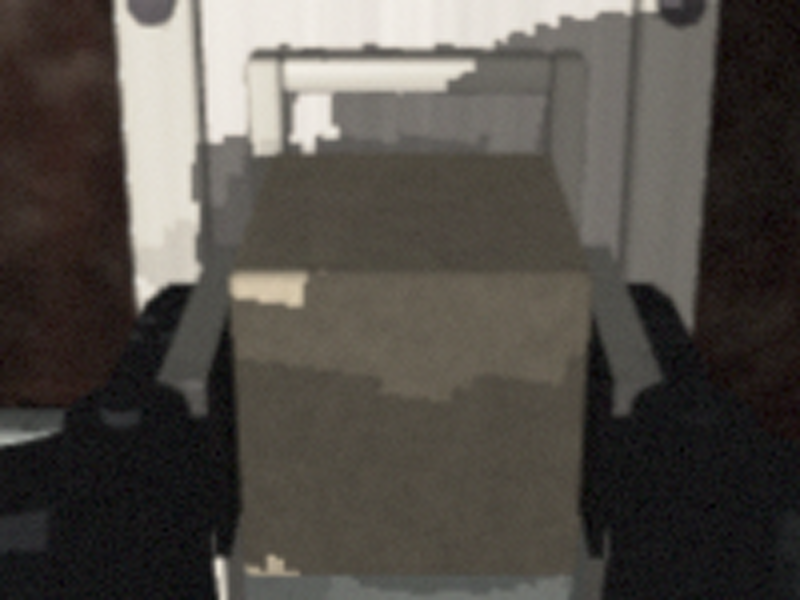

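Run:
```python
from h import *
p=dict(np.load("w3.npz")); T=np.array([[-.1495,.9888],[.9888,.1495]])
k=np.array([597,-31])
def f(x,y,z):
    q=onz(p,(220+x/4-.4,180+y/4-.4),z)[:2]-k; t=T@q; return np.round([t[1],t[0]-168],1)
print("wall outer",f(247,53,46),f(585,53,46)); print("inner top",f(284,92,46),f(552,92,46)); 
print("cube bottom",f(268,155,73),f(549,155,73)); print("cube top",f(231,272,113),f(589,272,113))
```

```text
wall outer [ 27.9 -14. ] [-26.9 -14. ]
inner top [22.1 -7.4] [-21.8  -7.4]
cube bottom [21.5 -6.3] [-18.2  -6.3]
cube top [20.7 -7.4] [-17.8  -7.5]
```

Call:
carry_out([
  [-0.0012,0.0012,0.01],
  [-0.0012,0.0012,0.02],
  [-0.0012,0.0012,0.024],
  [-0.0012,0.0012,0.024],
], roll=[0,0,0,0], claw=[0.03,0.03,0.03,0.03])

```text
clock: 10.22
position: [568.8, 148.3, 229.9]
ee_rot: [0.758, -0.652, -0.0, 0.001]
contact_force: [-0.3, -0.4, -0.9]
gripper_width: 38.8
grasp_force: 61.2
```

Run:
```python
from h import *
go([570.5,149.3,100],-81.4)
p=shot("wrist"); im=p["img"][180:330,220:420,::-1]; cv2.imwrite("pics/w4.png",cv2.resize(im,None,fx=4,fy=4,interpolation=cv2.INTER_CUBIC))
np.savez("w3.npz",**{k:np.asarray(v) for k,v in p.items()})
```

```text
slide [-0.0007 -0.0018 -0.0248] roll 0.02 dist 25 tilt [-1.e-03 -6.e-04 -1.e+00] yaw -81.38
```

View pics/w4.png

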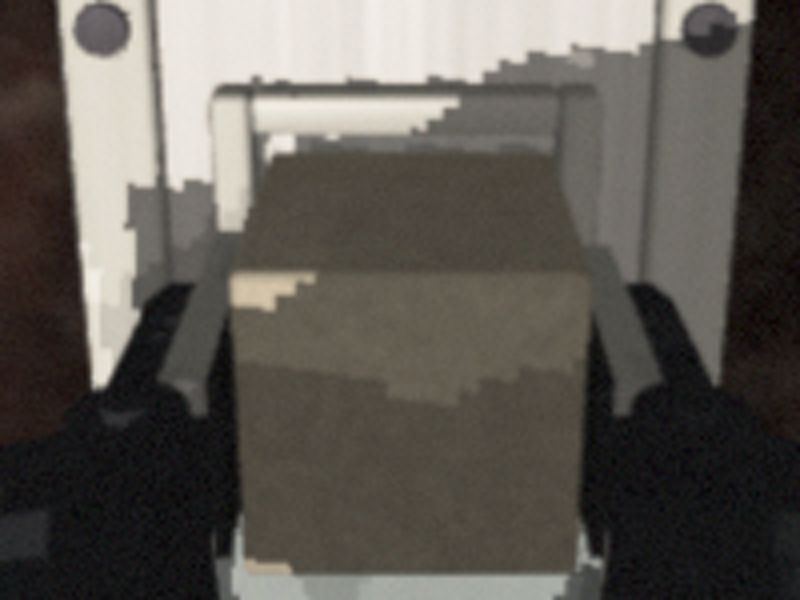

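Run:
```python
from h import *
p=dict(np.load("w3.npz")); T=np.array([[-.1495,.9888],[.9888,.1495]])
k=np.array([597,-31])
def f(x,y,z):
    q=onz(p,(220+x/4-.4,180+y/4-.4),z)[:2]-k; t=T@q; return np.round([t[1],t[0]-168],1)
print("wall outer",f(212,90,46),f(598,90,46)); print("inner top",f(253,133,46),f(558,133,46)); 
print("cube bottom",f(270,155,47.5),f(553,155,47.5)); print("cube top",f(231,272,87.5),f(589,272,87.5))
```

```text
wall outer [ 27.6 -13.9] [-26.6 -13.9]
inner top [22.1 -7.5] [-21.3  -7.5]
cube bottom [19.6 -4.7] [-20.5  -4.7]
cube top [19.1 -5.8] [-19.5  -5.8]
```

Call:
carry_out([
  [0,-0.0006,0.002],
  [0,-0.0006,0.004],
  [0,-0.0006,0.006],
  [0,-0.0006,0.007],
  [0,-0.0006,0.007],
], roll=[0,0,0,0,0], claw=[0.03,0.03,0.03,0.03,0.03])

```text
clock: 10.9
position: [569.4, 148.6, 223.4]
ee_rot: [0.758, -0.652, -0.0, 0.0]
contact_force: [-0.1, -0.0, -1.4]
gripper_width: 38.8
grasp_force: 61.2
```

Call:
carry_out([
  [0,0,0.001],
  [0,0,0.0015],
  [0,0,0.0015],
], roll=[0,0,0], claw=[0.03,0.03,0.03])

```text
clock: 11.28
position: [569.4, 148.6, 222.0]
ee_rot: [0.758, -0.652, -0.0, 0.0]
contact_force: [-0.2, -0.3, -1.2]
gripper_width: 39.2
grasp_force: 61.2
```

Call:
carry_out([
  [0,0,0.0007],
  [0,0,0.0012],
  [0,0,0.0012],
], roll=[0,0,0], claw=[0.03,0.03,0.03])

```text
clock: 11.65
position: [569.5, 148.6, 221.1]
ee_rot: [0.758, -0.652, 0.0, -0.0]
contact_force: [-0.9, -0.5, 1.6]
gripper_width: 39.2
grasp_force: 61.6
```

Call:
carry_out([
  [0,0,0],
  [0,0,0],
  [0,0,0],
  [0,0,-0.03],
  [0,0,-0.09],
  [0,0,-0.11],
  [0,0,-0.11],
], roll=[0,0,0,0,0,0,0], claw=[0.056,0.056,0.056,0.056,0.056,0.056,0.056])

```text
clock: 12.52
position: [569.7, 148.7, 332.8]
ee_rot: [0.758, -0.652, 0.001, -0.002]
contact_force: [-1.1, 0.3, -0.5]
gripper_width: 55.7
grasp_force: 0.0
```

Run:
```python
from h import *
p=shot("wrist")
rects(p,270,380,150,340,75,84)
rects(p,290,360,100,330,85,94)
go([596.6,-31,110],-81.4); go([596.6,-31,78],-81.4)
save(p,"w5.png")
```

```text
2248 [570.  149.8] [39.8 40.7] 9.39 [570.  148.6  78.5]
5 [555.3 246.6] [3.7 0.7] 22.2 [555.2 246.6  91.4]
slide [ 0.1816 -0.0002  0.0661] roll 0.01 dist 193 tilt [ 5.e-04  9.e-04 -1.e+00] yaw -81.39
slide [ 0.1816 -0.0002  0.0981] roll 0.01 dist 206 tilt [ 5.e-04  9.e-04 -1.e+00] yaw -81.39
```

View pics/w5.png

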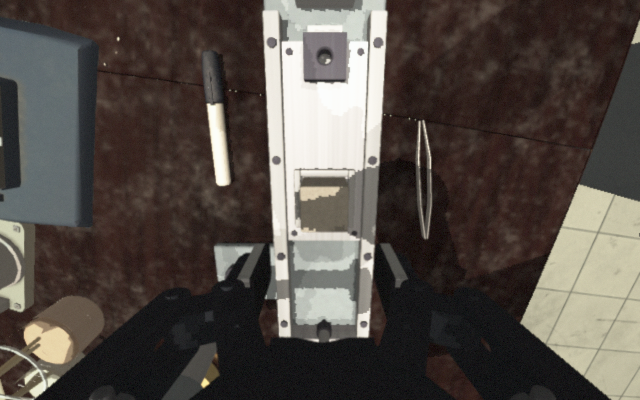

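Call:
carry_out([
  [0.06,0,0.02],
  [0.12,0,0.04],
  [0.18,0,0.04],
  [0.1816,0,0.045],
  [0.1816,0,0.07],
  [0.1816,0,0.09],
  [0.1816,0,0.098],
  [0.1816,0,0.098],
], roll=[0,0,0,0,0,0,0,0], claw=[0.056,0.056,0.056,0.056,0.056,0.056,0.056,0.056])

```text
clock: 13.58
position: [596.5, -30.5, 231.7]
ee_rot: [0.759, -0.652, -0.001, 0.001]
contact_force: [1.2, -0.7, 1.1]
gripper_width: 56.0
grasp_force: 0.0
```

Call:
carry_out([
  [0,0,0],
  [0,0,0],
  [0,0,0],
  [0,0,0],
], roll=[0,0,0,0], claw=[0.01,0.01,0.01,0.01])

```text
clock: 14.08
position: [597.0, -30.8, 233.8]
ee_rot: [0.758, -0.652, 0.001, -0.001]
contact_force: [-0.9, 0.5, 5.0]
gripper_width: 22.4
grasp_force: 58.7
```

Call:
carry_out([
  [0,0,-0.005],
  [0,0,-0.02],
  [0,0,-0.04],
  [0,0,-0.06],
  [0,0,-0.06],
  [-0.03,0,-0.06],
  [-0.063,0,-0.06],
  [-0.063,0,-0.06],
], roll=[0,0,0,0,0,0,0,0], claw=[0.01,0.01,0.01,0.01,0.01,0.01,0.01,0.01])

```text
clock: 15.08
position: [586.7, 32.8, 292.0]
ee_rot: [0.759, -0.651, -0.001, 0.001]
contact_force: [0.6, -0.9, -0.9]
gripper_width: 22.9
grasp_force: 58.8
```

Call:
carry_out([
  [0,0,0],
  [0,0,0],
], roll=[0,0], claw=[0.01,0.01])

```text
clock: 15.32
position: [587.2, 30.6, 292.4]
ee_rot: [0.758, -0.652, -0.0, 0.0]
contact_force: [0.5, -0.2, -1.0]
gripper_width: 22.3
grasp_force: 58.8
```

Run:
```python
from h import *
s=read_state(); print(s["position"],s["gripper_width"])
p=shot("wrist"); im=p["img"][180:330,220:420,::-1]; cv2.imwrite("pics/w6.png",cv2.resize(im,None,fx=4,fy=4,interpolation=cv2.INTER_CUBIC))
np.savez("w6.npz",**{k:np.asarray(v) for k,v in p.items()})
for n,z in (("pin_tip",73),("bush_mouth",58),("pin_knob",135)):
  for r in place_of(p,n)[:2]: print(n,r["conf"],r["at"],onz(p,r["at"],z))
```

```text
[587.22060007  30.57395762 292.43042162] 22.341912346467456
pin_tip 0.8 [322.7, 221.0] [588.08007939  27.93528502  73.        ]
bush_mouth 0.65 [321.7, 217.6] [588.36129821  30.87710271  58.        ]
pin_knob 0.88 [320.7, 267.8] [588.97000634  29.84634181 135.        ]
pin_knob 0.51 [321.4, 291.0] [586.62412806  43.11429895 135.        ]
```

View pics/w6.png

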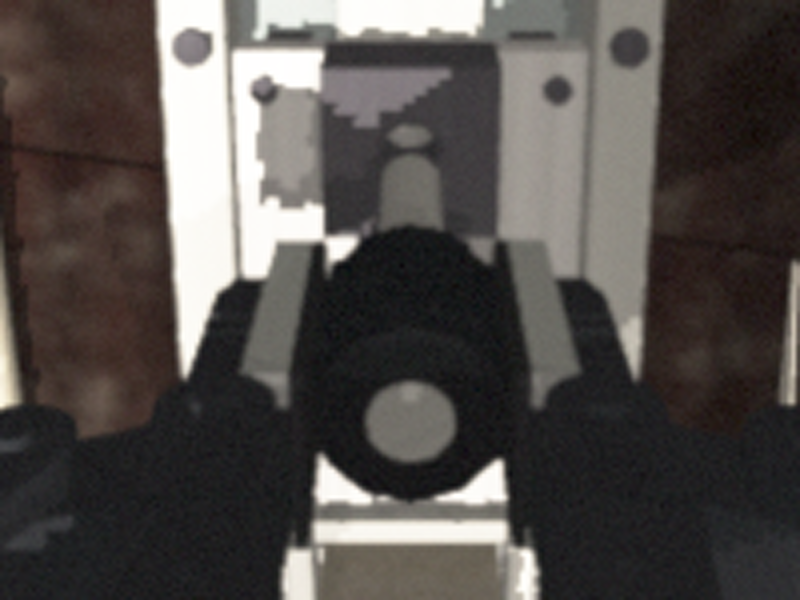

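Run:
```python
from h import *
p=dict(np.load("w6.npz")); g=cv2.cvtColor(p["img"],cv2.COLOR_RGB2GRAY)
print("cols",list(range(312,334)))
for r in range(188,242): print(r,g[r,312:334],np.round(p["z_map"][r,322],0), np.round(depthpt(p,(322,r))[1:],1))
T=np.array([[-.1495,.9888],[.9888,.1495]]);k=np.array([597,-31])
def f(c,r,z):
    t=T@(onz(p,(c,r),z)[:2]-k); return np.round([t[1],t[0]-168],1)
for a in((301,197,58),(344.5,197,58),(322.5,211,71.6),(322.5,213,58),(322.5,196.5,58)): print(a,f(*a))
print(T@(read_state()["position"][:2]-k))
```

```text
cols [312, 313, 314, 315, 316, 317, 318, 319, 320, 321, 322, 323, 324, 325, 326, 327, 328, 329, 330, 331, 332, 333]
188 [139 139 143 151 165 165 161 156 157 164 209 238 240 239 216 153 143 142
 150 159 157 152] 243.0 [15.7 26.4]
189 [129 129 130 133 136 132 121 116 116 125 134 147 148 145 140 128 131 129
 128 127 121 111] 243.0 [16.6 26.2]
190 [92 92 95 93 95 93 93 86 88 88 89 88 89 85 86 89 94 97 94 92 90 89] 239.0 [16.5 30.1]
191 [56 56 59 58 56 60 56 57 56 56 59 58 55 57 58 55 56 58 55 55 55 55] 228.0 [14.6 40.9]
192 [54 48 51 51 52 50 54 53 55 50 51 50 48 49 50 52 53 50 52 52 54 52] 226.0 [14.8 43.5]
193 [51 49 50 52 53 51 54 52 50 53 48 51 49 49 57 50 47 47 52 52 49 49] 222.0 [14.5 47.5]
194 [48 50 51 50 50 50 52 53 52 52 53 52 51 53 48 49 48 48 49 46 49 56] 220.0 [14.8 49.6]
195 [52 51 47 55 56 49 53 53 54 55 52 55 53 54 55 50 53 54 51 51 52 49] 218.0 [14.9 51.9]
196 [72 71 71 71 72 70 72 72 70 70 72 68 70 72 70 68 70 70 71 69 62 56] 214.0 [14.6 55.8]
197 [105 104 104 101 102 102 104 102 103 105 106 105 103 103 105 102 103 106
 105 105  87  64] 211.0 [14.6 58.6]
198 [125 128 12
[... 4282 characters left out ...]
53] 154.0 [ 19.2 119.8]
237 [90 55 58 71 68 50 33 37 29 20 27 28 33 36 37 40 48 66 69 50 47 51] 152.0 [ 18.8 122.1]
238 [71 40 35 38 30 25 21 25 22 20 27 28 25 25 23 26 27 31 30 30 32 45] 150.0 [ 18.6 123.9]
239 [37 21 21 28 17 23 26 21 20 26 23 25 19 23 27 23 24 22 26 24 24 34] 149.0 [ 18.6 125.1]
240 [16 22 27 17 23 25 20 25 24 26 23 23 28 21 24 24 24 26 19 26 23 26] 148.0 [ 18.6 126.4]
241 [19 21 18 24 18 18 22 26 23 22 19 25 24 23 22 26 23 22 22 21 24 25] 147.0 [ 18.9 126.9]
(301, 197, 58) [  16.1 -121.8]
(344.5, 197, 58) [ -16.2 -121.8]
(322.5, 211, 71.6) [ 1.000e-01 -1.154e+02]
(322.5, 213, 58) [ 1.000e-01 -1.092e+02]
(322.5, 196.5, 58) [ 1.000e-01 -1.221e+02]
[62.50950226 -0.37142805]
```

Call:
carry_out([
  [-0.001,0,0.005],
  [-0.001,0,0.01],
  [-0.001,0,0.013],
  [-0.001,0,0.015],
  [-0.001,0,0.017],
  [-0.001,0,0.019],
  [-0.001,0,0.021],
  [-0.001,0,0.021],
], roll=[0,0,0,0,0,0,0,0], claw=[0.01,0.01,0.01,0.01,0.01,0.01,0.01,0.01])

```text
clock: 16.52
position: [587.0, 32.2, 271.5]
ee_rot: [0.758, -0.652, -0.0, 0.0]
contact_force: [0.1, -1.0, -1.4]
gripper_width: 22.5
grasp_force: 58.8
```

Call:
carry_out([
  [0,0,0.004],
  [0,0,0.008],
  [0,0,0.012],
  [0,0,0.016],
  [0,0,0.019],
  [0,0,0.021],
  [0,0,0.022],
  [0,0,0.022],
], roll=[0,0,0,0,0,0,0,0], claw=[0.01,0.01,0.01,0.01,0.01,0.01,0.01,0.01])

```text
clock: 17.52
position: [587.0, 32.3, 249.6]
ee_rot: [0.758, -0.652, -0.0, 0.0]
contact_force: [0.4, -1.7, -1.1]
gripper_width: 21.8
grasp_force: 58.9
```

Call:
carry_out([
  [0,0,0.001],
  [0,0,0.0015],
  [0,0,0.002],
  [0,0,0.002],
], roll=[0,0,0,0], claw=[0.01,0.01,0.01,0.01])

```text
clock: 18.02
position: [587.1, 32.3, 247.8]
ee_rot: [0.758, -0.652, -0.0, 0.0]
contact_force: [-0.3, -2.1, -0.4]
gripper_width: 22.4
grasp_force: 58.9
```

Call:
carry_out([
  [0,0,0.0005],
  [0,0,0.001],
  [0,0,0.001],
], roll=[0,0,0], claw=[0.01,0.01,0.01])

```text
clock: 18.4
position: [587.1, 32.3, 246.8]
ee_rot: [0.758, -0.652, -0.0, 0.0]
contact_force: [-0.5, -1.5, 0.8]
gripper_width: 22.6
grasp_force: 59.1
```

Call:
carry_out([
  [0,0,0.0005],
  [0,0,0.0005],
], roll=[0,0], claw=[0.01,0.01])

```text
clock: 18.65
position: [587.1, 32.3, 246.8]
ee_rot: [0.758, -0.652, 0.0, -0.0]
contact_force: [-2.7, -0.8, 3.8]
gripper_width: 22.5
grasp_force: 59.4
```

Call:
carry_out([
  [-0.003,0,-0.0003],
  [-0.01,0,-0.0003],
  [-0.018,0,-0.0003],
  [-0.027,0,-0.0003],
  [-0.036,0,-0.0003],
  [-0.045,0,-0.0003],
  [-0.051,0,-0.0003],
  [-0.055,0,-0.0003],
], roll=[0,0,0,0,0,0,0,0], claw=[0.01,0.01,0.01,0.01,0.01,0.01,0.01,0.01])

```text
clock: 19.65
position: [578.9, 87.1, 246.7]
ee_rot: [0.758, -0.652, 0.0, -0.0]
contact_force: [-0.3, -4.9, 5.2]
gripper_width: 22.3
grasp_force: 59.4
```

Call:
carry_out([
  [-0.002,0,-0.0001],
  [-0.004,0,-0.0001],
  [-0.006,0,-0.0001],
  [-0.008,0,-0.0001],
], roll=[0,0,0,0], claw=[0.01,0.01,0.01,0.01])

```text
clock: 20.15
position: [577.7, 94.6, 246.7]
ee_rot: [0.758, -0.652, 0.0, -0.0]
contact_force: [-0.3, -3.5, 4.9]
gripper_width: 22.3
grasp_force: 59.4
```

Call:
carry_out([
  [-0.00125,0,0],
  [-0.0025,0,0],
  [-0.00375,0,0],
  [-0.005,0,0],
], roll=[0,0,0,0], claw=[0.01,0.01,0.01,0.01])

```text
clock: 20.65
position: [577.0, 99.6, 246.7]
ee_rot: [0.758, -0.652, 0.0, -0.0]
contact_force: [0.7, -4.7, 4.2]
gripper_width: 22.4
grasp_force: 59.4
```

Call:
carry_out([
  [-0.00125,0,0],
  [-0.0025,0,0],
  [-0.00375,0,0],
  [-0.005,0,0],
], roll=[0,0,0,0], claw=[0.01,0.01,0.01,0.01])

```text
clock: 21.15
position: [576.2, 104.6, 246.7]
ee_rot: [0.758, -0.652, 0.0, -0.0]
contact_force: [1.3, -5.2, 4.5]
gripper_width: 22.4
grasp_force: 59.4
```

Travel is about 73 mm with steady light contact, so I carry on.

Call:
carry_out([
  [-0.00125,0,0],
  [-0.0025,0,0],
  [-0.00375,0,0],
  [-0.005,0,0],
], roll=[0,0,0,0], claw=[0.01,0.01,0.01,0.01])

```text
clock: 21.65
position: [575.4, 109.5, 246.7]
ee_rot: [0.758, -0.652, 0.0, -0.0]
contact_force: [0.6, -4.2, 4.2]
gripper_width: 22.2
grasp_force: 59.4
```

Call:
carry_out([
  [-0.00125,0,0],
  [-0.0025,0,0],
  [-0.00375,0,0],
  [-0.005,0,0],
], roll=[0,0,0,0], claw=[0.01,0.01,0.01,0.01])

```text
clock: 22.15
position: [574.6, 114.5, 246.7]
ee_rot: [0.758, -0.652, 0.0, -0.0]
contact_force: [0.0, -3.6, 4.7]
gripper_width: 22.4
grasp_force: 59.4
```

Call:
carry_out([
  [-0.00125,0,0],
  [-0.0025,0,0],
  [-0.00375,0,0],
  [-0.005,0,0],
], roll=[0,0,0,0], claw=[0.01,0.01,0.01,0.01])

```text
clock: 22.65
position: [573.9, 119.4, 246.7]
ee_rot: [0.758, -0.652, -0.0, -0.0]
contact_force: [0.9, -3.7, 4.7]
gripper_width: 22.3
grasp_force: 59.4
```

Call:
carry_out([
  [-0.00125,0,0],
  [-0.0025,0,0],
  [-0.00375,0,0],
  [-0.005,0,0],
], roll=[0,0,0,0], claw=[0.01,0.01,0.01,0.01])

```text
clock: 23.15
position: [573.1, 124.4, 246.7]
ee_rot: [0.758, -0.652, -0.0, -0.0]
contact_force: [1.1, -3.4, 4.1]
gripper_width: 22.1
grasp_force: 59.4
```

Call:
carry_out([
  [-0.00125,0,0],
  [-0.0025,0,0],
  [-0.00375,0,0],
  [-0.005,0,0],
], roll=[0,0,0,0], claw=[0.01,0.01,0.01,0.01])

```text
clock: 23.65
position: [572.1, 129.6, 245.9]
ee_rot: [0.758, -0.652, -0.001, 0.0]
contact_force: [0.6, -1.7, 0.1]
gripper_width: 22.5
grasp_force: 59.2
```

Call:
carry_out([
  [-0.00125,0,0],
  [-0.0025,0,0],
  [-0.00375,0,0],
  [-0.005,0,0],
], roll=[0,0,0,0], claw=[0.01,0.01,0.01,0.01])

```text
clock: 24.15
position: [571.5, 134.0, 246.5]
ee_rot: [0.758, -0.652, -0.0, 0.0]
contact_force: [0.8, -2.8, 0.2]
gripper_width: 22.2
grasp_force: 59.1
```

Call:
carry_out([
  [0.001,0,0],
  [0.002,0,0],
  [0.003,0,0],
  [0.003,0,0.001],
  [0.003,0,0.002],
  [0.003,0,0.002],
], roll=[0,0,0,0,0,0], claw=[0.01,0.01,0.01,0.01,0.01,0.01])

```text
clock: 24.9
position: [572.1, 131.3, 244.6]
ee_rot: [0.758, -0.652, -0.0, -0.0]
contact_force: [-0.8, 1.1, -0.7]
gripper_width: 22.6
grasp_force: 59.1
```

Call:
carry_out([
  [0,0,0.001],
  [0,0,0.002],
  [0,0,0.003],
  [0,0,0.003],
], roll=[0,0,0,0], claw=[0.01,0.01,0.01,0.01])

```text
clock: 25.4
position: [572.1, 131.1, 241.5]
ee_rot: [0.758, -0.652, 0.0, 0.0]
contact_force: [-0.1, 1.3, -0.5]
gripper_width: 22.8
grasp_force: 59.1
```

Call:
carry_out([
  [0,0,0.001],
  [0,0,0.002],
  [0,0,0.003],
  [0,0,0.004],
  [0,0,0.005],
  [0,0,0.005],
], roll=[0,0,0,0,0,0], claw=[0.01,0.01,0.01,0.01,0.01,0.01])

```text
clock: 26.15
position: [572.1, 131.2, 236.5]
ee_rot: [0.758, -0.652, -0.0, 0.0]
contact_force: [-0.1, 0.9, -0.6]
gripper_width: 22.4
grasp_force: 59.1
```

Call:
carry_out([
  [0,0,0.0004],
  [0,0,0.0004],
  [0,0,0.0004],
  [0,0,0.0004],
  [0,0,-0.02],
  [0,0,-0.06],
  [0,0,-0.09],
  [0,0,-0.09],
], roll=[0,0,0,0,0,0,0,0], claw=[0.01,0.05,0.05,0.05,0.05,0.05,0.05,0.05])

```text
clock: 27.15
position: [572.7, 131.3, 329.7]
ee_rot: [0.758, -0.652, 0.001, -0.003]
contact_force: [0.6, 1.5, -0.2]
gripper_width: 50.0
grasp_force: 0.0
```

Call:
carry_out([
  [0.06,0,0],
  [0.06,0,0],
  [0.06,0,0],
], roll=[0,0,0], claw=[0.05,0.05,0.05])

```text
clock: 27.52
position: [580.9, 71.5, 325.8]
ee_rot: [0.758, -0.652, -0.0, 0.001]
contact_force: [0.0, 0.3, -0.1]
gripper_width: 49.9
grasp_force: 0.0
```

Run:
```python
from h import *
p=shot("wrist"); print(read_state()["position"]); save(p,"w7.png")
rects(p,280,365,150,330,85,96)
rects(p,280,365,150,330,75,84)
rects(p,280,365,150,330,55,61)
```

```text
[580.97089973  72.02945755 326.01170894]
679 [572.8 130.3] [23.9 25.2] 68.14 [573.1 128.3  92.2]
145 [573.5 123.1] [24.8 10. ] 6.83 [575.3 121.2  79.7]
621 [572.8 130.9] [33.8 34.4] 9.58 [574.4 121.5  58.4]
```

View pics/w7.png

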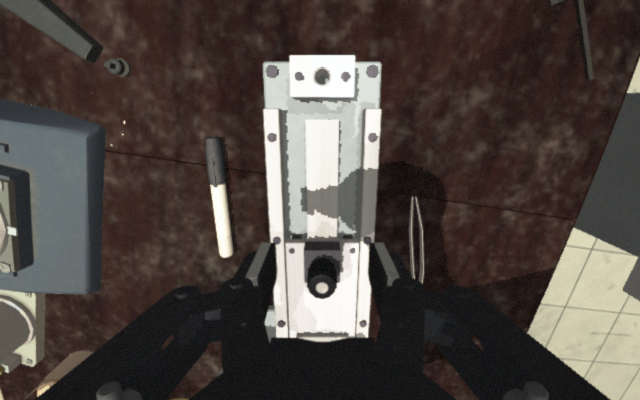

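Run:
```python
from h import *
for c in("top","scene"):
    p=shot(c)
    for n,z in(("cube_center",58),("nest",38),("pin_knob",77)):
        for r in place_of(p,n)[:2]: print(c,n,round(r["conf"],2),np.round(r["at"]),np.round(onz(p,r["at"],z),1),np.round(depthpt(p,r["at"]),1))
    if c=="top": rects(p,150,210,170,215,72,84)
```

```text
top cube_center 0.64 [160. 191.] [550.  250.2  58. ] [546.1 242.9  77.8]
top cube_center 0.3 [207. 181.] [577.2 133.2  58. ] [570.5 125.6  88.3]
top nest 0.67 [165. 192.] [553.4 242.7  38. ] [546.2 229.5  75.1]
top pin_knob 0.62 [305. 267.] [ 368.3 -110.3   77. ] [ 368.9 -110.2    3.1]
top pin_knob 0.5 [202. 182.] [569.  138.8  77. ] [566.1 135.4  89.9]
222 [562.2 195.6] [ 38.8 146.5] 7.13 [552.  245.1  77.7]
scene cube_center 0.73 [164. 279.] [551.7 255.2  58. ] [534.4 256.5  76.7]
scene nest 0.84 [170. 284.] [552.5 247.1  38. ] [536.  248.6  56.5]
scene pin_knob 0.58 [217. 238.] [572.1 129.9  77. ] [561.6 133.1  87.7]
scene pin_knob 0.47 [325. 183.] [ 580.5 -166.8   77. ] [ 641.1 -217.5   16.8]
```

The cube top is at 77.7 mm and it sits in the nest. The knob top is at 92 mm, so the pin is fully home. Handing in.

```bash
python3 -c "from bench import *; print(job_done())"
```

```text
the job is handed in; nothing more can be done
None
```

I handed the job in after about 28 s: the cube is seated in the nest and the pin is fully home in the bar's hole about 100 mm along, locking the slide; before loading the cube I pushed the slide about 17 mm back to its loading end stop.

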